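# Rack the loaded handles heavy end down

## Task

Two capped aluminium handles lie on the bench; each has lead sealed in one end, which you can only find by lifting it and feeling which end pulls down. Lay both on the sloping wooden rack, one in each lane, straight down the slope, with the heavy end at the bottom by the foot ledge. Set them down gently without dropping them, let go, and leave the other things on the bench where they are.

Things in the scene. Friction and masses are not known exactly. Their poses are not given: they have to be found in the camera images.
- handle_a: Square bare aluminium tube, 160 mm long, 30 x 30 mm, like black caps on both ends, 0.39 to 0.51 kg. Origin at its geometric middle, x along its length. Lead sealed in one end: it balances about 29 mm from the middle, towards that end. Which end (+x or -x) changes from start to start and cannot be seen: lift to find out. Starts flat on the bench (origin 15 mm up), at any yaw.
- handle_b: Square bare aluminium tube, 160 mm long, 30 x 30 mm, like black caps on both ends, 0.39 to 0.51 kg. Origin at its geometric middle, x along its length. Lead sealed in one end: it balances about 29 mm from the middle, towards that end. Which end (+x or -x) changes from start to start and cannot be seen: lift to find out. Starts flat on the bench (origin 15 mm up), at any yaw.
- bed: Rack's sloping plywood bed, fixed, 190 (x) x 220 mm (y), low end nearest the robot. Origin mid-board on its upper face, 92 mm above the bench; x up the slope (35 degrees), y across, z out of the board. Foot ledge across the low end: inner face x = -90 mm, 16 mm high. Ribs 10 mm high, 8 mm wide along x at y = 0 and +-106 mm leave two 98 mm lanes centred on y = +-53 mm. High end open.
- bowl: White bowl holding washers, 92 mm across, 42 mm high. Origin at the centre of its underside, z up. Bystander, loose.
- jar: White jar with black lid, 68 mm across, 100 mm high. Origin at the centre of its underside, z up. Bystander, loose.
- pliers: Pliers lying flat, red grips, about 177 mm long, 60 mm wide and 18 mm high; x along them towards the jaws, origin near the middle at bench level. Bystander, loose.
- knife: Yellow cutter knife lying flat, about 160 mm long, 22 mm wide, 18 mm high; x along it towards the blade, origin near the middle at bench level. Bystander, loose.
- tin: Pale tin with a paper band, 72 mm across, 85 mm high. Origin at the centre of its underside, z up. Bystander, loose.
- driver: Screwdriver lying flat, black handle, 190 mm long, x along it towards the tip. Bystander, loose.
Not all that is in view belongs to the job. Leave any blue, pink or red look-alike of the handle_a alone.

How it is judged:
At the end, for the whole second after the job is handed in: Both handles released and at rest on the bed, one each side of the middle rib (origin 10 to 100 mm from it), lengthwise within 0.25 rad, origin 5 to 25 mm above the board and -50 to +45 mm along the slope, the lead at least 20 mm below the middle of the bed along the slope (x of each of lead_a_c0, lead_b_c0 in the frame of bed below -0.02 m and angle between the x axis of each of handle_a, handle_b and the x axis of bed, either way round below 0.25 rad and x of handle_a in the frame of bed between -0.05 and 0.045 m and z of handle_a in the frame of bed between 0.005 and 0.025 m and (y of handle_a in the frame of bed between 0.01 and 0.1 m or y of handle_a in the frame of bed between -0.1 and -0.01 m) and linear speed of each of handle_a, handle_b below 0.02 m/s and contact force between the fingers and handle_a below 0.1 N and x of handle_b in the frame of bed between -0.05 and 0.045 m and z of handle_b in the frame of bed between 0.005 and 0.025 m and (y of handle_b in the frame of bed between 0.01 and 0.1 m or y of handle_b in the frame of bed between -0.1 and -0.01 m) and contact force between the fingers and handle_b below 0.1 N and ((y of handle_a in the frame of bed above 0 m and y of handle_b in the frame of bed below 0 m) or (y of handle_b in the frame of bed above 0 m and y of handle_a in the frame of bed below 0 m))); the robot touches nothing.
It fails at once if one of the other things on the bench is moved more than 50 mm (distance of any of bowl, jar, pliers, knife, tin, driver from where it was at the start of the episode above 0.05 m).
It fails at once if a handle is let fall or thrown (faster than 0.8 m/s while out of the fingers, a drop of more than about 30 mm) ((linear speed of handle_a above 0.8 m/s and contact force between the fingers and handle_a below 0.1 N) or (linear speed of handle_b above 0.8 m/s and contact force between the fingers and handle_b below 0.1 N)).
It also fails if it takes over 59 s, if anything falls off the work surface, if the arm or the gripper's body presses on something with over 40 N, if the wrist force passes 120 N, or if a joint passes its speed limit or range.

## Robot

A 7-joint arm with a two-finger parallel gripper is mounted at the origin on the work surface. World frame = base frame: x ahead of the robot, y to its left, z up, the work surface at z = 0. Lengths are in m, angles in rad, forces in N, time in s.
With the tool pointing down it reaches from about 0.425 to 0.875 m from the base axis. Payload 4.7 kg.
Tool frame: the origin (TCP) lies on the centre line of the jaws, within the pads' length; the fingertips stand 25 mm ahead of it and the grasp point (between the pads) lies 6 mm ahead of it (arm.tips_ahead is the distance from the TCP to the fingertips, in m); z points along the fingers, y is the line along which they close (so a half turn about z gives the same grasp; the last joint's range is limited). The gripper opens to 87 mm and grips with 3 to 60 N. Pads are 19 mm wide; open, the fingers measure 117 mm over their backs; the gripper's body (75 mm by 190 mm) begins 51 mm behind the grasp point.
Start: joints at [1.239, 0.321, -0.07, 1.45, 0.023, 1.371, -0.057], TCP at [0.22, -0.612, 0.248] pointing down, gripper open.
Joint ranges: [-2.86, 2.86], [-0.3, 2.09], [-1.38, 1.24], [0.06, 2.45], [-1.56, 4.7], [0.09, 2.05], [-2.69, 2.69]. Speed limits (rad/s): [2.57, 2.57, 3.14, 3.14, 3.14, 3.14, 3.14].

## Interface

Orientations are given as a unit quaternion [x, y, z, w].
In Python, from workcell import arm gives the robot as it stands.
- The arm moves only by the tool step_arm, never from a script. Its argument "targets" is a list of rows, each an object with "slide": the shift along the tool's x, y, z normalised to -1 to 1, where 1 is 200 mm, a list of three; "delta_rot": the turn, a rotation vector about the tool's x, y, z normalised to -1 to 1, where 1 is pi rad, a list of three; "grip": the opening, from -1 (shut) to 1 (fully open). In form: [{"slide": [dx, dy, dz], "delta_rot": [ax, ay, az], "grip": grip}, ...]. A call has exactly 5 rows; each row is the pose to reach, as a shift and turn from the pose commanded when the call began, along the tool's axes at that moment, turning the shorter way round; what a row does not reach only later rows make up. A row lasts 1/10 s, in which the tool goes at most 50 mm and 8.59 degrees, less where a joint would pass 70% of its speed; a pose out of reach is approached as far as the arm can. A call with a number of a shift or a turn outside -1 to 1 is refused whole. A call with a gripper value outside its range is refused whole. The fingers move at their own pace and stop on an object; the grip force is fixed at half the most. Time passes only in rows, so rows that repeat a pose let the fingers close, or fill a call up. It gives the time, the measured TCP pose, the force, the opening and the grip force at its end, in the units of the state.
- arm.sense(): the state, without advancing time (a new reading comes with each control period).
- arm.grab_frame(name): name is "scene" or "top" or "wrist"; returns the picture (420x560x3 uint8, red, green, blue); there is no depth.
- arm.camera_info(name): a dict with "intrinsics" (3x3 intrinsics, pixels), "cam_to_world" (4x4, takes a point from camera to world coordinates). Camera axes: x right, y down, z forward; pixel columns grow to the right and rows downward; lengths in m; the calibration is good to about 2 mm. A picture is of the moment at which its call begins: read the wrist's pose just before it. camera_info takes no time and is no camera call; for the wrist camera it gives the pose at the moment of the call.
- arm.close_job(): hands the job in; it is judged then, once.
The state is a dict: "time": time; "joint_pos": joint angles; "joint_velocities": joint speeds; "joint_torque": joint torques, N m; "ee_pos": TCP position; "ee_rot": TCP orientation; "force": force on the tool from outside, world axes, zero at the start; "wrist_torque": the same for the moment, N m; "opening": opening from 0.0 (shut) to 1.0 (fully open); "grip_force": force on a finger pad.
Only numpy, scipy, OpenCV 4.12 (cv2) and the standard library are available. Lean on these libraries where they do the work, as an engineer would, in place of code of your own. Each camera call takes 0.05 s, during which the arm holds its last target. There are 200 camera calls.

## Working session

There is one attempt and no reset: what is moved stays moved. The work goes in short steps, Python scripts to look and compute and a tool call to move; the robot and the scene stay as the last step left them, time stands still between calls to the robot, and variables do not carry over. Pictures are saved under pics/ and viewed, at most 10 in all, crops included, and the job is handed in when it is done.

Besides the shell and the picture viewer there is one more tool, called after "Emit:" as name([rows], argument=value, ...), one row to a line, values as JSON. step_arm: Moves the arm, as the interface text tells. Scaled input: -1 to 1 covers 200 mm each way for a shift and pi rad each way for a turn. Its arguments: {"type":"object","properties":{"targets":{"type":"array","items":{"type":"object","properties":{"slide":{"type":"array","items":{"type":"number"}},"delta_rot":{"type":"array","items":{"type":"number"}},"grip":{"type":"number"}}}}},"required":["targets"]}

```bash
mkdir -p pics; python3 - <<'E'
from workcell import arm
import cv2,numpy as np
for n in("scene","top"):
    cv2.imwrite(f"pics/{n}0.png",arm.grab_frame(n)[:,:,::-1])
    c=arm.camera_info(n);print(n,np.round(c["intrinsics"],1).tolist(),np.round(c["cam_to_world"],3).tolist())
s=arm.sense();print(s)
E
```

```text
scene [[400.0, 0.0, 278.1], [0.0, 400.0, 212.0], [0.0, 0.0, 1.0]] [[-0.615, 0.443, -0.652, 1.264], [0.788, 0.352, -0.504, 0.655], [0.006, -0.825, -0.566, 0.765], [0.0, 0.0, 0.0, 1.0]]
top [[519.7, 0.0, 272.0], [0.0, 519.7, 209.1], [0.0, 0.0, 1.0]] [[-0.028, -0.995, 0.1, 0.329], [-0.999, 0.027, -0.018, 0.057], [0.015, -0.101, -0.995, 1.5], [0.0, 0.0, 0.0, 1.0]]
{'time': 0.1, 'joint_pos': array([ 1.23909608,  0.32173927, -0.07009145,  1.4515444 ,  0.02262275,
        1.3707863 , -0.05693295]), 'joint_velocities': array([ 5.47032573e-04, -2.03255551e-03,  8.79559623e-04, -3.50223943e-03,
       -3.42551249e-05,  7.62146082e-05,  6.53384495e-05]), 'joint_torque': array([-1.89978864e-04, -4.92571449e+01, -4.06030426e-01, -3.13398886e+01,
       -6.43422687e-02,  3.95156094e-02,  6.35659649e-05]), 'ee_pos': array([ 0.22012017, -0.6111215 ,  0.24658146]), 'ee_rot': array([ 9.85089136e-01,  1.72042667e-01, -2.00469054e-04, -8.21107154e-04]), 'force': array([-0.27859513, -0.21970271,  0.51291327]), 'wrist_torque': array([-0.01093587,  0.04919496,  0.04346268]), 'grip_force': 0.0, 'opening': 1.0008331131385804}
```

View pics/scene0.png

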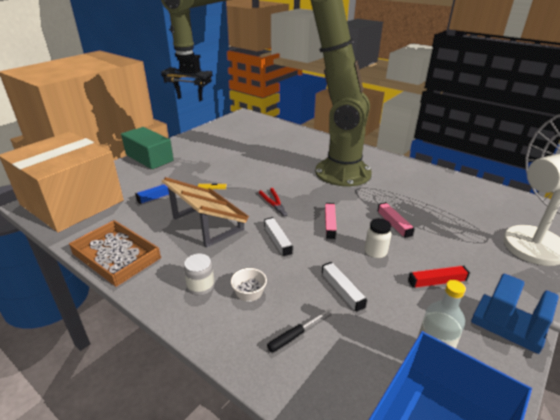

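View pics/top0.png

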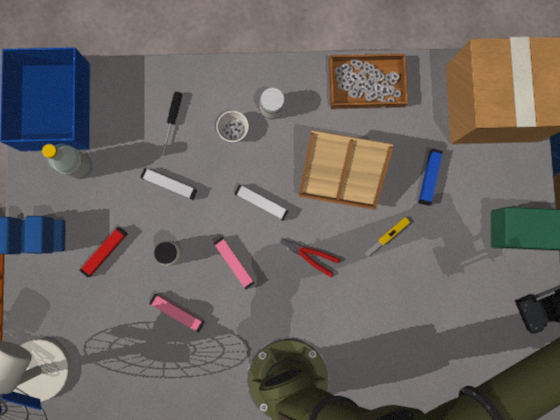

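The top view shows the bare handles at about (168,184) and (262,202). The rack is centred near (347,168), with its low end towards the bottom. The blue, red and pink look-alikes are elsewhere.

```bash
cat > h.py <<'E'
from workcell import arm
import cv2,numpy as np
from scipy.spatial.transform import Rotation as R
def ray(n,uv,z,c=None):
    c=c or arm.camera_info(n);T=c["cam_to_world"]
    d=T[:3,:3]@np.linalg.solve(c["intrinsics"],[uv[0],uv[1],1.]);o=T[:3,3]
    return o+d*(z-o[2])/d[2]
E
python3 - <<'E'
from h import *
im=cv2.imread("pics/top0.png");hsv=cv2.cvtColor(im,cv2.COLOR_BGR2HSV)
for x0,y0,x1,y1 in((130,155,210,215),(225,175,297,230)):
    h=hsv[y0:y1,x0:x1];m=((h[...,2]>165)|(h[...,2]<50)).astype(np.uint8)
    c=max(cv2.findContours(m,0,2)[0],key=cv2.contourArea)
    r=cv2.minAreaRect(c);b=cv2.boxPoints(r)+[x0,y0]
    p=np.array([ray("top",q,.03)[:2] for q in b]);e=p[1]-p[0],p[2]-p[1];e=max(e,key=np.linalg.norm)
    print(p.mean(0),[np.linalg.norm(p[1]-p[0]),np.linalg.norm(p[2]-p[1])],np.degrees(np.arctan2(e[1],e[0])))
crop=im[115:220,285:405];cv2.imwrite("pics/rack.png",cv2.resize(crop,None,fx=6,fy=5.5,interpolation=2))
E
```

```text
[0.55945025 0.32669595] [np.float64(0.028145340177461873), np.float64(0.14138084294002354)] -114.2475710525603
[0.49872321 0.06237046] [np.float64(0.02982708842484446), np.float64(0.14097354208867555)] -119.77986871831598
```

View pics/rack.png

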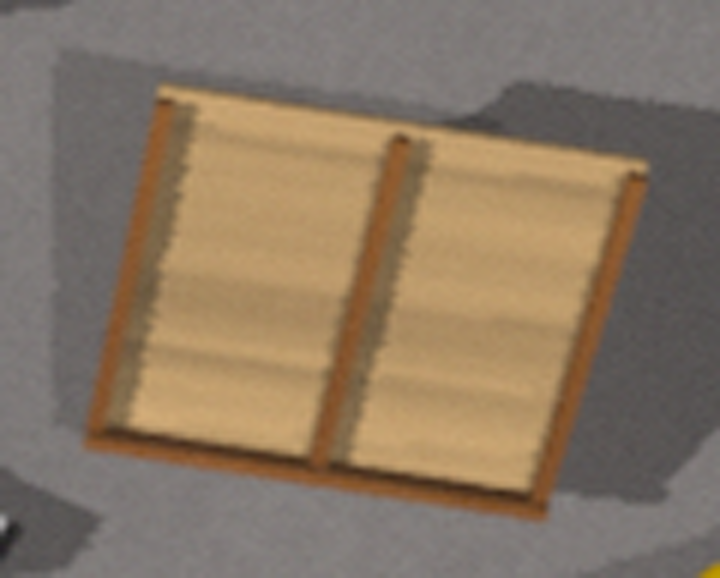

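The crop shows the bed's top edge running from (158,90) to (648,163). The middle rib runs from (400,137) down to (320,465), where it meets the ledge.

```bash
python3 - <<'E'
from h import *
P=lambda u,v:(285+u/6-.4,115+v/5.5-.4)
s,c=np.sin(np.radians(35)),np.cos(np.radians(35))
hl=ray("top",P(158,88),.092+.095*s);hr=ray("top",P(648,162),.092+.095*s)
print(hl,hr,np.linalg.norm(hl-hr))
d=hl-hr;yaw=np.arctan2(-d[0],d[1]);print("yaw",np.degrees(yaw))
x=np.array([np.cos(yaw),np.sin(yaw)])
print("origin from high",((hl+hr)/2)[:2]-x*.095*c)
lo=ray("top",P(320,463),.092-.09*s+.01*c);print("lo rib",lo,"origin",lo[:2]+x*(.09*c+.01*s))
T=arm.camera_info("wrist");S=arm.sense()
from numpy.linalg import inv
Rt=R.from_quat(S["ee_rot"]).as_matrix();M=np.eye(4);M[:3,:3]=Rt;M[:3,3]=S["ee_pos"]
print(np.round(inv(M)@T["cam_to_world"],3),T["intrinsics"][0,0]); print(np.round(Rt,3))
E
```

```text
[ 0.67263769 -0.07583984  0.14648976] [ 0.63075186 -0.29200689  0.14648976] 0.2201876798961809
yaw -10.966079942311634
origin from high [ 0.57529632 -0.16911994]
lo rib [ 0.4996177  -0.15457968  0.04856964] origin [ 0.57762622 -0.16969508]
[[ 0.001 -0.964 -0.268  0.073]
 [ 1.     0.     0.001  0.   ]
 [-0.001 -0.268  0.964 -0.137]
 [ 0.     0.     0.     1.   ]] 300.05397222826736
[[ 0.941  0.339 -0.001]
 [ 0.339 -0.941  0.002]
 [-0.    -0.002 -1.   ]]
```

```bash
cat >> h.py <<'E'
BO=np.array([.576,-.169,.092]);RB=R.from_euler('ZY',[-10.97,-35],degrees=True)
def down(yaw): return R.from_euler('ZX',[yaw,180],degrees=True)
def go(p,r,tag=""):
    S=arm.sense();R0=R.from_quat(S["ee_rot"])
    s=R0.inv().apply(np.array(p)-S["ee_pos"])/.2;q=(R0.inv()*r).as_rotvec()/np.pi
    print(tag,"slide",np.round(s,3).tolist(),"rot",np.round(q,3).tolist())
def st():
    S=arm.sense();print(round(S["time"],2),S["ee_pos"].round(4),R.from_quat(S["ee_rot"]).as_matrix().round(3)[:,[0,2]].T.tolist(),"F",S["force"].round(2),"T",S["wrist_torque"].round(3),"op",round(S["opening"],3),"gf",round(S["grip_force"],1),"j",S["joint_pos"].round(2))
E
python3 -c "
from h import *
go((.45,-.28,.25),down(40));go((.499,.062,.2),down(60))"
```

```text
slide [1.643, -1.168, -0.015] rot [-0.001, -0.0, -0.112]
 slide [2.453, -2.693, 0.237] rot [-0.001, -0.0, -0.223]
```

Emit:
step_arm([
  {"slide":[0.2,-0.14,0],"delta_rot":[0,0,-0.02],"grip":1},
  {"slide":[0.4,-0.28,0],"delta_rot":[0,0,-0.04],"grip":1},
  {"slide":[0.6,-0.43,0],"delta_rot":[0,0,-0.06],"grip":1},
  {"slide":[0.8,-0.57,0],"delta_rot":[0,0,-0.08],"grip":1},
  {"slide":[0.98,-0.7,0],"delta_rot":[0,0,-0.11],"grip":1},
])

```text
time: 0.6
ee_pos: [0.3584, -0.4109, 0.2473]
ee_rot: [0.94, 0.341, 0.0, -0.0]
force: [0.9, -0.2, -0.2]
opening: 1.005
grip_force: 0.0
```

```bash
python3 -c "
from h import *
st();go((.47,-.2,.25),down(45));go((.499,.062,.2),down(60))"
```

```text
0.6 [ 0.3584 -0.4109  0.2473] [[0.768, 0.641, 0.0], [-0.0, 0.0, -1.0]] F [ 0.93 -0.19 -0.24] T [-0.007 -0.071  0.002] op 1.005 gf 0.0 j [ 1.04  0.11 -0.25  1.71  0.03  1.33 -0.09]
 slide [1.104, -0.452, -0.013] rot [-0.0, -0.0, -0.029]
 slide [2.055, -1.365, 0.237] rot [-0.0, -0.0, -0.112]
```

Emit:
step_arm([
  {"slide":[0.22,-0.11,0],"delta_rot":[0,0,-0.01],"grip":1},
  {"slide":[0.44,-0.22,0],"delta_rot":[0,0,-0.02],"grip":1},
  {"slide":[0.66,-0.34,0],"delta_rot":[0,0,-0.03],"grip":1},
  {"slide":[0.88,-0.46,0],"delta_rot":[0,0,-0.04],"grip":1},
  {"slide":[1.0,-0.6,0],"delta_rot":[0,0,-0.06],"grip":1},
])

```text
time: 1.1
ee_pos: [0.4364, -0.1896, 0.2473]
ee_rot: [0.903, 0.429, 0.001, -0.0]
force: [0.2, 0.1, 0.3]
opening: 1.0
grip_force: 0.0
```

```bash
python3 -c "
from h import *
st();go((.499,.062,.2),down(60))"
```

```text
1.1 [ 0.4364 -0.1896  0.2473] [[0.633, 0.774, 0.001], [0.001, 0.001, -1.0]] F [0.2  0.14 0.28] T [-0.031 -0.053 -0.017] op 1.0 gf 0.0 j [ 0.83 -0.04 -0.46  1.85 -0.02  1.32 -0.31]
 slide [1.172, -0.553, 0.238] rot [0.0, -0.0, -0.051]
```

Emit:
step_arm([
  {"slide":[0.22,-0.11,0.05],"delta_rot":[0,0,-0.01],"grip":1},
  {"slide":[0.44,-0.22,0.1],"delta_rot":[0,0,-0.02],"grip":1},
  {"slide":[0.66,-0.34,0.15],"delta_rot":[0,0,-0.03],"grip":1},
  {"slide":[0.84,-0.45,0.2],"delta_rot":[0,0,-0.04],"grip":1},
  {"slide":[1.0,-0.53,0.22],"delta_rot":[0,0,-0.051],"grip":1},
])

```text
time: 1.6
ee_pos: [0.4795, 0.0311, 0.2025]
ee_rot: [0.867, 0.498, -0.001, -0.0]
force: [0.5, -0.4, 0.4]
opening: 0.999
grip_force: 0.0
```

```bash
cat >> h.py <<'E'
def wr(name,z=.03):
    c=arm.camera_info("wrist");im=arm.grab_frame("wrist")[:,:,::-1].copy();cv2.imwrite("pics/"+name,im)
    hsv=cv2.cvtColor(im,cv2.COLOR_BGR2HSV);m=((hsv[...,2]>165)&(hsv[...,1]<40)).astype(np.uint8)
    m=cv2.morphologyEx(m,cv2.MORPH_OPEN,np.ones((5,5)))
    for k in cv2.findContours(m,0,2)[0]:
        if cv2.contourArea(k)<800: continue
        b=cv2.boxPoints(cv2.minAreaRect(k));p=np.array([ray("wrist",q,z,c)[:2] for q in b])
        e=max(p[1]-p[0],p[2]-p[1],key=np.linalg.norm)
        print("px",b.mean(0).round(),"xy",p.mean(0).round(4),np.linalg.norm(p[1]-p[0]).round(3),np.linalg.norm(p[2]-p[1]).round(3),"yaw",np.degrees(np.arctan2(e[1],e[0])).round(1))
E
python3 -c "
from h import *
st();wr('w1.png');go((.499,.062,.2),down(60))"
```

```text
1.6 [0.4795 0.0311 0.2025] [[0.503, 0.864, -0.001], [-0.002, -0.0, -1.0]] F [ 0.46 -0.37  0.41] T [-0.058 -0.032 -0.055] op 0.999 gf 0.0 j [ 0.59  0.02 -0.71  1.9   0.01  1.23 -0.65]
px [276. 163.] xy [0.4991 0.0615] 0.029 0.143 yaw -119.3
 slide [0.152, 0.02, 0.014] rot [-0.001, -0.001, 0.001]
```

View pics/w1.png

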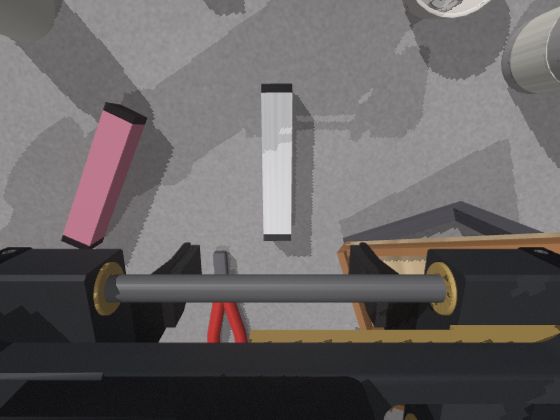

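The handle is centred at pixel (276,163), which gives world (0.499, 0.0615) and yaw 60.5°. The way down is clear.

```bash
python3 -c "
from h import *
go((.499,.0615,.029),down(60.5))"
```

```text
slide [0.147, 0.024, 0.869] rot [-0.001, -0.001, -0.001]
```

Emit:
step_arm([
  {"slide":[0.147,0.024,0.15],"delta_rot":[0,0,0],"grip":0.5},
  {"slide":[0.147,0.024,0.4],"delta_rot":[0,0,0],"grip":0.5},
  {"slide":[0.147,0.024,0.6],"delta_rot":[0,0,0],"grip":0.5},
  {"slide":[0.147,0.024,0.75],"delta_rot":[0,0,0],"grip":0.5},
  {"slide":[0.147,0.024,0.8],"delta_rot":[0,0,0],"grip":0.5},
])

```text
time: 2.15
ee_pos: [0.4967, 0.0507, 0.0401]
ee_rot: [0.868, 0.497, -0.003, -0.002]
force: [-0.3, 0.1, 1.0]
opening: 0.759
grip_force: 0.0
```

```bash
python3 -c "
from h import *
st();go((.499,.0615,.029),down(60.5))"
```

```text
2.15 [0.4967 0.0507 0.0401] [[0.506, 0.863, -0.003], [-0.007, 0.0, -1.0]] F [-0.29  0.13  0.96] T [-0.018 -0.03   0.001] op 0.759 gf 0.0 j [ 0.49  0.3  -0.71  2.01  0.24  0.93 -0.88]
 slide [0.053, -0.017, 0.056] rot [-0.002, 0.001, -0.005]
```

Emit:
step_arm([
  {"slide":[0.053,-0.012,0.03],"delta_rot":[0,0,-0.004],"grip":0.5},
  {"slide":[0.053,-0.012,0.05],"delta_rot":[0,0,-0.004],"grip":0.5},
  {"slide":[0.053,-0.012,0.05],"delta_rot":[0,0,-0.004],"grip":-0.5},
  {"slide":[0.053,-0.012,0.05],"delta_rot":[0,0,-0.004],"grip":-1},
  {"slide":[0.053,-0.012,0.05],"delta_rot":[0,0,-0.004],"grip":-1},
])

```text
time: 2.65
ee_pos: [0.5036, 0.0613, 0.0345]
ee_rot: [0.865, 0.502, 0.001, 0.001]
force: [-0.7, 0.8, -0.8]
opening: 0.564
grip_force: 0.0
```

```bash
python3 -c "
from h import *
st();go((.499,.0615,.029),down(60.5))"
```

```text
2.65 [0.5036 0.0613 0.0345] [[0.496, 0.869, 0.0], [0.002, -0.001, -1.0]] F [-0.73  0.76 -0.8 ] T [ 0.007 -0.072 -0.016] op 0.564 gf 0.0 j [ 0.46  0.32 -0.71  2.    0.26  0.91 -0.9 ]
 slide [-0.011, -0.021, 0.028] rot [0.001, -0.0, -0.001]
```

Emit:
step_arm([
  {"slide":[-0.011,-0.021,0.028],"delta_rot":[0,0,0],"grip":-1},
  {"slide":[-0.011,-0.021,0.028],"delta_rot":[0,0,0],"grip":-1},
  {"slide":[-0.011,-0.021,0.028],"delta_rot":[0,0,0],"grip":-1},
  {"slide":[-0.011,-0.021,0.028],"delta_rot":[0,0,0],"grip":-1},
  {"slide":[-0.011,-0.021,0.028],"delta_rot":[0,0,0],"grip":-1},
])

```text
time: 3.15
ee_pos: [0.4976, 0.0613, 0.0276]
ee_rot: [0.865, 0.502, -0.001, -0.0]
force: [-0.1, -0.6, -2.1]
opening: 0.344
grip_force: 30.0
```

```bash
python3 -c "
from h import *
st()"
```

```text
3.15 [0.4976 0.0613 0.0276] [[0.495, 0.869, -0.001], [-0.001, -0.0, -1.0]] F [-0.14 -0.61 -2.13] T [-0.245  0.013 -0.009] op 0.344 gf 30.0 j [ 0.46  0.32 -0.71  2.02  0.26  0.9  -0.9 ]
```

Gripped. I'll lift 25 mm and read the wrist torque.

Emit:
step_arm([
  {"slide":[0,0,-0.03],"delta_rot":[0,0,0],"grip":-1},
  {"slide":[0,0,-0.07],"delta_rot":[0,0,0],"grip":-1},
  {"slide":[0,0,-0.1],"delta_rot":[0,0,0],"grip":-1},
  {"slide":[0,0,-0.12],"delta_rot":[0,0,0],"grip":-1},
  {"slide":[0,0,-0.12],"delta_rot":[0,0,0],"grip":-1},
])

```text
time: 3.65
ee_pos: [0.4988, 0.0618, 0.0528]
ee_rot: [0.865, 0.502, 0.001, 0.001]
force: [0.0, -0.2, -4.3]
opening: 0.345
grip_force: 30.0
```

```bash
python3 -c "
from h import *
st();wr('w2.png')
S=arm.sense();r=R.from_quat(S['ee_rot']).inv();print('tool torque',r.apply(S['wrist_torque']))"
```

```text
3.65 [0.4988 0.0618 0.0528] [[0.495, 0.869, 0.001], [0.002, -0.0, -1.0]] F [ 0.02 -0.17 -4.29] T [-0.136  0.037  0.012] op 0.345 gf 30.0 j [ 0.48  0.28 -0.72  2.    0.23  0.94 -0.88]
px [274. 316.] xy [0.4812 0.0302] 0.034 0.018 yaw -29.7
px [275. 202.] xy [0.5156 0.0901] 0.035 0.081 yaw -117.9
tool torque [-0.03938636 -0.12652382  0.00931755]
```

View pics/w2.png

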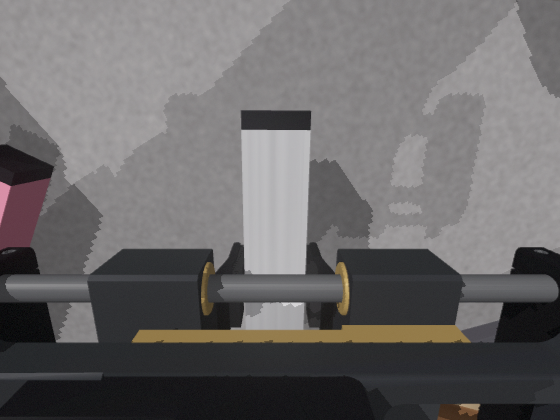

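The picture shows the handle held level. The torque (tool y about −0.127 N·m at 4.3 N) puts the heavy end at tool +x. Next comes the carry, to 100 mm off the board in lane y = −53.

```bash
cat >> h.py <<'E'
def bedT(x,y,z,flip):  # TCP at bed coords; flip: tool x down the slope
    r=RB*R.from_euler('X',180,degrees=True)
    if flip: r=RB*R.from_euler('ZX',[180,180],degrees=True)
    return BO+RB.apply([x,y,z]),r
E
python3 -c "
from h import *
p,r=bedT(-.005,-.053,.12,1);print(p);go(p,r)
go((.5,.0,.28),down(60.5))"
```

```text
[ 0.49432199 -0.20715428  0.18743036]
 slide [-1.178, 0.649, -0.675] rot [-0.183, -0.131, -0.583]
 slide [-0.264, 0.161, -1.138] rot [0.0, -0.0, -0.001]
```

Emit:
step_arm([
  {"slide":[0,0,-0.2],"delta_rot":[0,0,0],"grip":-1},
  {"slide":[-0.02,0.01,-0.4],"delta_rot":[-0.01,-0.01,-0.04],"grip":-1},
  {"slide":[-0.1,0.05,-0.6],"delta_rot":[-0.025,-0.02,-0.08],"grip":-1},
  {"slide":[-0.2,0.1,-0.8],"delta_rot":[-0.04,-0.03,-0.12],"grip":-1},
  {"slide":[-0.3,0.15,-0.9],"delta_rot":[-0.055,-0.04,-0.16],"grip":-1},
])

```text
time: 4.2
ee_pos: [0.4959, -0.0048, 0.2355]
ee_rot: [0.705, 0.701, -0.009, 0.108]
force: [0.8, -1.7, -4.0]
opening: 0.341
grip_force: 30.0
```

```bash
python3 -c "
from h import *
st();p,r=bedT(-.005,-.053,.15,1);print(p);go(p,r)"
```

```text
4.2 [ 0.4959 -0.0048  0.2355] [[0.018, 0.986, -0.164], [0.138, -0.165, -0.977]] F [ 0.75 -1.71 -4.03] T [ 0.148  0.062 -0.008] op 0.341 gf 30.0 j [ 0.62 -0.09 -0.75  1.92  0.13  1.17 -0.18]
[ 0.47742913 -0.20387982  0.21200492]
 slide [-0.964, -0.113, 0.266] rot [-0.132, -0.088, -0.42]
```

Emit:
step_arm([
  {"slide":[-0.15,-0.01,-0.1],"delta_rot":[-0.013,-0.009,-0.042],"grip":-1},
  {"slide":[-0.32,-0.02,-0.1],"delta_rot":[-0.026,-0.018,-0.084],"grip":-1},
  {"slide":[-0.5,-0.04,-0.05],"delta_rot":[-0.04,-0.026,-0.126],"grip":-1},
  {"slide":[-0.66,-0.06,0],"delta_rot":[-0.052,-0.035,-0.168],"grip":-1},
  {"slide":[-0.8,-0.08,0],"delta_rot":[-0.066,-0.044,-0.21],"grip":-1},
])

```text
time: 4.7
ee_pos: [0.4727, -0.1642, 0.2536]
ee_rot: [0.425, 0.879, -0.022, 0.213]
force: [0.3, 0.1, -4.5]
opening: 0.342
grip_force: 30.0
```

```bash
python3 -c "
from h import *
st();p,r=bedT(-.005,-.053,.13,1);print(p);go(p,r)"
```

```text
4.7 [ 0.4727 -0.1642  0.2536] [[-0.548, 0.739, -0.393], [0.356, -0.22, -0.908]] F [ 0.29  0.09 -4.45] T [0.41  0.588 0.037] op 0.342 gf 30.0 j [ 0.59 -0.3  -0.34  2.11  0.04  0.9   0.89]
[ 0.48869104 -0.20606279  0.19562188]
 slide [-0.084, -0.114, 0.338] rot [-0.067, -0.046, -0.21]
```

```bash
python3 -c "
from h import *
p,r=bedT(.035,-.053,.12,1);print(p);go(p,r)"
```

```text
[ 0.52648934 -0.2133895   0.21037342]
 slide [-0.244, 0.016, 0.346] rot [-0.067, -0.046, -0.21]
```

Emit:
step_arm([
  {"slide":[-0.08,0,0.1],"delta_rot":[-0.005,-0.004,-0.02],"grip":-1},
  {"slide":[-0.16,0.01,0.2],"delta_rot":[-0.018,-0.012,-0.06],"grip":-1},
  {"slide":[-0.244,0.016,0.3],"delta_rot":[-0.034,-0.023,-0.11],"grip":-1},
  {"slide":[-0.244,0.016,0.346],"delta_rot":[-0.05,-0.034,-0.16],"grip":-1},
  {"slide":[-0.244,0.016,0.346],"delta_rot":[-0.067,-0.046,-0.21],"grip":-1},
])

```text
time: 5.2
ee_pos: [0.5267, -0.2117, 0.2091]
ee_rot: [0.136, 0.948, -0.027, 0.287]
force: [-0.2, 1.3, -5.4]
opening: 0.339
grip_force: 30.0
```

```bash
python3 -c "
from h import *
st();p,r=bedT(0,-.053,.08,1);print(p);go(p,r)"
```

```text
5.2 [ 0.5267 -0.2117  0.2091] [[-0.798, 0.243, -0.552], [0.537, -0.13, -0.834]] F [-0.2   1.3  -5.37] T [0.437 1.027 0.041] op 0.339 gf 30.0 j [ 0.48 -0.18 -0.09  2.18 -0.19  0.57  1.8 ]
[ 0.52086673 -0.21229963  0.15753216]
 slide [0.165, -0.018, 0.2] rot [-0.008, -0.008, -0.028]
```

Emit:
step_arm([
  {"slide":[0.05,0,0.05],"delta_rot":[-0.003,-0.003,-0.01],"grip":-1},
  {"slide":[0.1,-0.01,0.1],"delta_rot":[-0.008,-0.008,-0.028],"grip":-1},
  {"slide":[0.165,-0.018,0.16],"delta_rot":[-0.008,-0.008,-0.028],"grip":-1},
  {"slide":[0.165,-0.018,0.2],"delta_rot":[-0.008,-0.008,-0.028],"grip":-1},
  {"slide":[0.165,-0.018,0.2],"delta_rot":[-0.008,-0.008,-0.028],"grip":-1},
])

```text
time: 5.7
ee_pos: [0.5224, -0.2121, 0.1592]
ee_rot: [0.093, 0.949, -0.03, 0.3]
force: [0.6, -0.4, -5.0]
opening: 0.344
grip_force: 30.0
```

```bash
python3 -c "
from h import *
st();p,r=bedT(-.003,-.053,.034,1);go(p,r)
cv2.imwrite('pics/w3.png',np.hstack([arm.grab_frame('wrist'),arm.grab_frame('scene')[140:300,140:280].repeat(2,0).repeat(2,1)[:,:]]if 0 else [arm.grab_frame('wrist')])[:,:,::-1])"
```

```text
5.7 [ 0.5224 -0.2121  0.1592] [[-0.802, 0.158, -0.575], [0.564, -0.112, -0.818]] F [ 0.65 -0.39 -4.95] T [ 0.341  0.989 -0.015] op 0.344 gf 30.0 j [ 0.43 -0.14 -0.01  2.27 -0.31  0.43  2.04]
 slide [0.026, -0.002, 0.233] rot [-0.001, 0.001, -0.001]
```

View pics/w3.png

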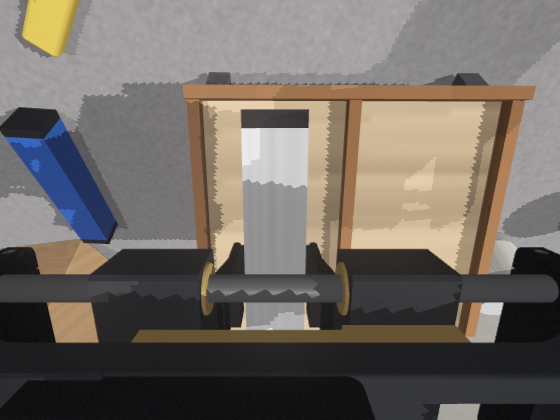

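The handle sits centred over its lane and parallel to the ribs. Its lower cap (rows 110–128) is just inside the ledge (row ~92), and it hasn't slipped in the grip. Now I'll descend.

Emit:
step_arm([
  {"slide":[0.026,0,0.08],"delta_rot":[0,0,0],"grip":-1},
  {"slide":[0.026,0,0.15],"delta_rot":[0,0,0],"grip":-1},
  {"slide":[0.026,0,0.2],"delta_rot":[0,0,0],"grip":-1},
  {"slide":[0.026,0,0.23],"delta_rot":[0,0,0],"grip":-1},
  {"slide":[0.026,0,0.23],"delta_rot":[0,0,0],"grip":-1},
])

```text
time: 6.25
ee_pos: [0.5452, -0.2172, 0.1201]
ee_rot: [0.093, 0.948, -0.03, 0.302]
force: [-0.2, 0.5, -4.5]
opening: 0.345
grip_force: 30.0
```

```bash
python3 -c "
from h import *
st();p,r=bedT(-.005,-.053,.028,1);go(p,r)"
```

```text
6.25 [ 0.5452 -0.2172  0.1201] [[-0.801, 0.158, -0.578], [0.566, -0.113, -0.816]] F [-0.16  0.52 -4.46] T [ 0.357  1.051 -0.06 ] op 0.345 gf 30.0 j [ 0.41 -0.02 -0.    2.26 -0.38  0.32  2.11]
 slide [0.019, 0.001, 0.036] rot [-0.001, 0.002, -0.001]
```

Emit:
step_arm([
  {"slide":[0,0,0.01],"delta_rot":[0,0,0],"grip":-1},
  {"slide":[0,0,0.02],"delta_rot":[0,0,0],"grip":-1},
  {"slide":[0,0,0.028],"delta_rot":[0,0,0],"grip":-1},
  {"slide":[0,0,0.028],"delta_rot":[0,0,0],"grip":-1},
  {"slide":[0,0,0.028],"delta_rot":[0,0,0],"grip":-1},
])

```text
time: 6.75
ee_pos: [0.5486, -0.2183, 0.1169]
ee_rot: [0.093, 0.948, -0.031, 0.303]
force: [-1.4, 0.1, 0.8]
opening: 0.34
grip_force: 30.0
```

```bash
python3 -c "
from h import *
st();p,r=bedT(-.005,-.053,.028,1);go(p,r)"
```

```text
6.75 [ 0.5486 -0.2183  0.1169] [[-0.799, 0.158, -0.58], [0.568, -0.114, -0.815]] F [-1.35  0.06  0.84] T [0.298 0.872 0.015] op 0.34 gf 30.0 j [ 0.4  -0.01 -0.    2.26 -0.39  0.31  2.12]
 slide [0.025, 0.003, 0.012] rot [-0.001, 0.002, -0.001]
```

Contact felt: the weight has come off the wrist. I'll nudge it down-slope to the ledge and release.

Emit:
step_arm([
  {"slide":[0.02,0,0],"delta_rot":[0,0,0],"grip":-1},
  {"slide":[0.03,0,0],"delta_rot":[0,0,0],"grip":-1},
  {"slide":[0.03,0,0],"delta_rot":[0,0,0],"grip":0.1},
  {"slide":[0.03,0,0],"delta_rot":[0,0,0],"grip":0.1},
  {"slide":[0.03,0,0],"delta_rot":[0,0,0],"grip":0.1},
])

```text
time: 7.25
ee_pos: [0.5433, -0.217, 0.1125]
ee_rot: [0.093, 0.948, -0.03, 0.302]
force: [0.1, 1.1, -0.0]
opening: 0.51
grip_force: 0.0
```

Emit:
step_arm([
  {"slide":[0,0,0],"delta_rot":[0,0,0],"grip":0.1},
  {"slide":[0,0,-0.1],"delta_rot":[0,0,0],"grip":0.1},
  {"slide":[0,0,-0.25],"delta_rot":[0,0,0],"grip":0.1},
  {"slide":[0,0,-0.4],"delta_rot":[0,0,0],"grip":0.1},
  {"slide":[0,0,-0.45],"delta_rot":[0,0,0],"grip":0.1},
])

```text
time: 7.75
ee_pos: [0.4923, -0.2073, 0.1886]
ee_rot: [0.093, 0.948, -0.031, 0.304]
force: [0.3, -0.5, 0.3]
opening: 0.551
grip_force: 0.0
```

```bash
python3 -c "
from h import *
st();cv2.imwrite('pics/w4.png',arm.grab_frame('wrist')[:,:,::-1])
go((.5,-.05,.28),down(100));go((.54,.28,.2),down(66))"
```

```text
7.75 [ 0.4923 -0.2073  0.1886] [[-0.798, 0.157, -0.581], [0.57, -0.115, -0.814]] F [ 0.33 -0.48  0.27] T [0.197 0.499 0.007] op 0.551 gf 0.0 j [ 0.45 -0.25 -0.01  2.3  -0.29  0.51  2.02]
 slide [-0.171, 0.778, -0.439] rot [0.118, 0.174, 0.369]
 slide [0.162, 2.436, -0.19] rot [0.176, 0.142, 0.55]
```

View pics/w4.png

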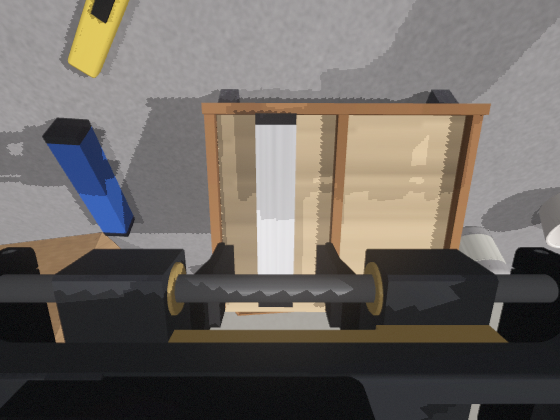

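The first handle lies against the ledge, at (276,118) in the picture, straight in its lane. Now for the second.

Emit:
step_arm([
  {"slide":[-0.08,0.05,-0.08],"delta_rot":[0.012,0.018,0.037],"grip":0.5},
  {"slide":[-0.15,0.2,-0.16],"delta_rot":[0.024,0.036,0.075],"grip":0.5},
  {"slide":[-0.22,0.4,-0.24],"delta_rot":[0.036,0.054,0.11],"grip":0.5},
  {"slide":[-0.27,0.6,-0.3],"delta_rot":[0.05,0.072,0.15],"grip":0.5},
  {"slide":[-0.29,0.8,-0.35],"delta_rot":[0.062,0.09,0.19],"grip":0.5},
])

```text
time: 8.3
ee_pos: [0.5263, -0.0784, 0.2659]
ee_rot: [0.332, 0.925, -0.018, 0.186]
force: [-0.1, -0.9, -0.7]
opening: 0.745
grip_force: 0.0
```

```bash
python3 -c "
from h import *
st();go((.54,.28,.22),down(66))"
```

```text
8.3 [ 0.5263 -0.0784  0.2659] [[-0.711, 0.607, -0.356], [0.331, -0.157, -0.93]] F [-0.1  -0.9  -0.65] T [ 0.241  0.234 -0.009] op 0.745 gf 0.0 j [ 0.57 -0.19 -0.51  1.98  0.06  0.98  0.92]
 slide [1.121, 1.418, -0.045] rot [0.1, 0.08, 0.409]
```

Emit:
step_arm([
  {"slide":[0.15,0.19,-0.02],"delta_rot":[0.011,0.009,0.045],"grip":0.5},
  {"slide":[0.3,0.38,-0.04],"delta_rot":[0.022,0.018,0.09],"grip":0.5},
  {"slide":[0.45,0.57,-0.05],"delta_rot":[0.033,0.027,0.135],"grip":0.5},
  {"slide":[0.6,0.76,-0.05],"delta_rot":[0.044,0.035,0.18],"grip":0.5},
  {"slide":[0.76,0.95,-0.05],"delta_rot":[0.055,0.044,0.225],"grip":0.5},
])

```text
time: 8.8
ee_pos: [0.5309, 0.1178, 0.2433]
ee_rot: [0.587, 0.802, -0.01, 0.109]
force: [-0.3, 0.4, -0.5]
opening: 0.751
grip_force: 0.0
```

```bash
python3 -c "
from h import *
st();go((.54,.28,.22),down(66))"
```

```text
8.8 [0.5309 0.1178 0.2433] [[-0.287, 0.94, -0.186], [0.163, -0.143, -0.976]] F [-0.31  0.39 -0.53] T [ 0.154 -0.005 -0.001] op 0.751 gf 0.0 j [ 0.45  0.06 -0.86  1.8   0.26  1.22 -0.18]
 slide [0.771, 0.282, 0.005] rot [0.056, 0.044, 0.23]
```

Emit:
step_arm([
  {"slide":[0.2,0.08,0],"delta_rot":[0.012,0.01,0.048],"grip":0.5},
  {"slide":[0.4,0.16,0],"delta_rot":[0.024,0.019,0.096],"grip":0.5},
  {"slide":[0.6,0.24,0],"delta_rot":[0.036,0.028,0.144],"grip":0.5},
  {"slide":[0.771,0.282,0],"delta_rot":[0.048,0.038,0.192],"grip":0.5},
  {"slide":[0.771,0.282,0],"delta_rot":[0.056,0.044,0.23],"grip":0.5},
])

```text
time: 9.3
ee_pos: [0.5361, 0.2857, 0.2188]
ee_rot: [0.828, 0.561, -0.001, 0.001]
force: [-0.7, -0.2, 0.5]
opening: 0.75
grip_force: 0.0
```

```bash
python3 -c "
from h import *
st();wr('w5.png');go((.559,.327,.1),down(66))"
```

```text
9.3 [0.5361 0.2857 0.2188] [[0.371, 0.929, -0.003], [-0.002, -0.003, -1.0]] F [-0.75 -0.23  0.52] T [ 0.02  -0.018 -0.012] op 0.75 gf 0.0 j [ 0.15  0.36 -0.86  1.58  0.28  1.33 -1.12]
px [282. 151.] xy [0.5605 0.3257] 0.143 0.03 yaw 65.3
 slide [0.255, 0.006, 0.594] rot [0.0, 0.001, 0.009]
```

```bash
python3 -c "
from h import *
st();go((.5605,.3257,.05),down(65.3))"
```

```text
9.35 [0.5385 0.2809 0.219 ] [[0.382, 0.924, -0.005], [-0.001, -0.005, -1.0]] F [ 0.33 -1.66 -0.44] T [-0.154 -0.2   -0.03 ] op 0.752 gf 0.0 j [ 0.16  0.36 -0.85  1.58  0.28  1.34 -1.12]
 slide [0.253, 0.015, 0.844] rot [0.0, 0.001, 0.013]
```

Emit:
step_arm([
  {"slide":[0.2,0.015,0.1],"delta_rot":[0,0,0.01],"grip":0.2},
  {"slide":[0.253,0.015,0.3],"delta_rot":[0,0,0.013],"grip":0.2},
  {"slide":[0.253,0.015,0.5],"delta_rot":[0,0,0.013],"grip":0.2},
  {"slide":[0.253,0.015,0.7],"delta_rot":[0,0,0.013],"grip":0.2},
  {"slide":[0.253,0.015,0.83],"delta_rot":[0,0,0.013],"grip":0.2},
])

```text
time: 9.85
ee_pos: [0.5602, 0.3206, 0.0504]
ee_rot: [0.84, 0.543, -0.003, 0.005]
force: [0.0, 0.4, -0.6]
opening: 0.602
grip_force: 0.0
```

```bash
python3 -c "
from h import *
st();go((.5605,.3257,.028),down(65.3))"
```

```text
9.85 [0.5602 0.3206 0.0504] [[0.41, 0.912, -0.011], [0.001, -0.012, -1.0]] F [ 0.04  0.36 -0.58] T [-0.021 -0.071  0.002] op 0.602 gf 0.0 j [ 0.01  0.6  -0.76  1.64  0.46  1.1  -1.31]
 slide [0.025, -0.01, 0.112] rot [0.002, 0.003, 0.003]
```

Emit:
step_arm([
  {"slide":[0.025,-0.01,0.04],"delta_rot":[0.002,0.003,0.003],"grip":0.2},
  {"slide":[0.025,-0.01,0.08],"delta_rot":[0.002,0.003,0.003],"grip":0.2},
  {"slide":[0.025,-0.01,0.108],"delta_rot":[0.002,0.003,0.003],"grip":0.2},
  {"slide":[0.025,-0.01,0.108],"delta_rot":[0.002,0.003,0.003],"grip":0.2},
  {"slide":[0.025,-0.01,0.108],"delta_rot":[0.002,0.003,0.003],"grip":-1},
])

```text
time: 10.35
ee_pos: [0.5626, 0.3276, 0.0346]
ee_rot: [0.843, 0.538, 0.003, 0.001]
force: [0.1, -0.2, -0.5]
opening: 0.567
grip_force: 0.0
```

Emit:
step_arm([
  {"slide":[0,0,0],"delta_rot":[0,0,0],"grip":-1},
  {"slide":[0,0,0],"delta_rot":[0,0,0],"grip":-1},
  {"slide":[0,0,0],"delta_rot":[0,0,0],"grip":-1},
  {"slide":[0,0,0],"delta_rot":[0,0,0],"grip":-1},
  {"slide":[0,0,0],"delta_rot":[0,0,0],"grip":-1},
])

```text
time: 10.85
ee_pos: [0.5617, 0.3277, 0.034]
ee_rot: [0.843, 0.538, 0.002, 0.0]
force: [-2.0, -0.1, 5.0]
opening: 0.343
grip_force: 30.0
```

```bash
python3 -c "
from h import *
st();go((.5605,.3257,.028),down(65.3))"
```

```text
10.85 [0.5617 0.3277 0.034 ] [[0.421, 0.907, 0.002], [0.003, 0.001, -1.0]] F [-2.03 -0.12  4.97] T [0.007 0.526 0.036] op 0.343 gf 30.0 j [-0.    0.62 -0.75  1.64  0.47  1.06 -1.33]
 slide [-0.012, -0.002, 0.03] rot [0.001, -0.001, -0.001]
```

Emit:
step_arm([
  {"slide":[0,0,-0.03],"delta_rot":[0,0,0],"grip":-1},
  {"slide":[0,0,-0.07],"delta_rot":[0,0,0],"grip":-1},
  {"slide":[0,0,-0.1],"delta_rot":[0,0,0],"grip":-1},
  {"slide":[0,0,-0.12],"delta_rot":[0,0,0],"grip":-1},
  {"slide":[0,0,-0.12],"delta_rot":[0,0,0],"grip":-1},
])

```text
time: 11.35
ee_pos: [0.5623, 0.3273, 0.0581]
ee_rot: [0.843, 0.538, 0.002, 0.001]
force: [0.5, 0.1, -5.2]
opening: 0.341
grip_force: 30.0
```

```bash
python3 -c "
from h import *
st();wr('w6.png',.04)
S=arm.sense();r=R.from_quat(S['ee_rot']).inv();print('tool torque',r.apply(S['wrist_torque']));st()"
```

```text
11.35 [0.5623 0.3273 0.0581] [[0.421, 0.907, 0.003], [0.004, 0.001, -1.0]] F [ 0.5   0.12 -5.25] T [-0.138 -0.033 -0.005] op 0.341 gf 30.0 j [ 0.01  0.59 -0.76  1.63  0.45  1.1  -1.31]
px [274. 316.] xy [0.5486 0.2971] 0.032 0.018 yaw -25.0
px [274. 206.] xy [0.5756 0.3566] 0.033 0.075 yaw -113.3
tool torque [-0.04033352 -0.14158972 -0.01007613]
11.4 [0.562  0.3272 0.0576] [[0.421, 0.907, 0.002], [0.004, 0.001, -1.0]] F [ 0.93  0.56 -4.07] T [-0.145  0.023  0.01 ] op 0.344 gf 30.0 j [ 0.01  0.59 -0.76  1.63  0.45  1.1  -1.31]
```

View pics/w6.png

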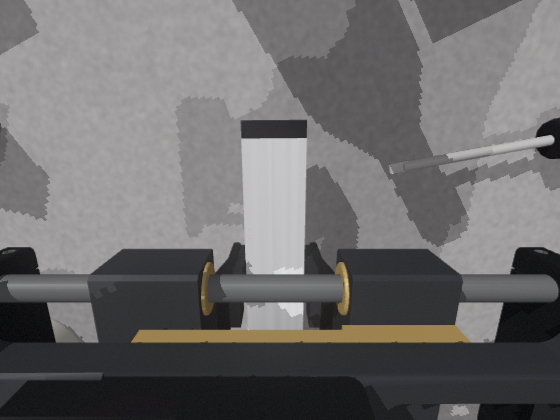

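The picture shows the handle held level, and the torque (tool y about −0.14 N·m) again puts the heavy end at tool +x. It will go in lane y = +53 with the same flip.

```bash
python3 -c "
from h import *
p,r=bedT(.035,.053,.13,1);print(p);go(p,r)"
```

```text
[ 0.54102965 -0.10823496  0.21856494]
 slide [-2.017, 0.824, -0.807] rot [-0.174, -0.137, -0.558]
```

Emit:
step_arm([
  {"slide":[0,0,-0.2],"delta_rot":[0,0,0],"grip":-1},
  {"slide":[-0.05,0.02,-0.42],"delta_rot":[-0.01,-0.007,-0.03],"grip":-1},
  {"slide":[-0.15,0.06,-0.62],"delta_rot":[-0.02,-0.017,-0.07],"grip":-1},
  {"slide":[-0.3,0.13,-0.78],"delta_rot":[-0.034,-0.027,-0.11],"grip":-1},
  {"slide":[-0.48,0.2,-0.9],"delta_rot":[-0.047,-0.037,-0.15],"grip":-1},
])

```text
time: 11.9
ee_pos: [0.5573, 0.2244, 0.2395]
ee_rot: [0.688, 0.72, -0.006, 0.094]
force: [0.0, 0.3, -4.7]
opening: 0.342
grip_force: 30.0
```

```bash
python3 -c "
from h import *
st();p,r=bedT(.035,.053,.13,1);print(p);go(p,r)"
```

```text
11.9 [0.5573 0.2244 0.2395] [[-0.036, 0.989, -0.144], [0.127, -0.139, -0.982]] F [ 0.03  0.27 -4.72] T [0.138 0.047 0.011] op 0.342 gf 30.0 j [ 0.23  0.3  -0.91  1.62  0.43  1.34 -0.71]
[ 0.54102965 -0.10823496  0.21856494]
 slide [-1.627, -0.183, 0.324] rot [-0.126, -0.1, -0.405]
```

Emit:
step_arm([
  {"slide":[-0.18,-0.02,-0.04],"delta_rot":[-0.013,-0.01,-0.04],"grip":-1},
  {"slide":[-0.36,-0.04,-0.05],"delta_rot":[-0.026,-0.02,-0.08],"grip":-1},
  {"slide":[-0.54,-0.06,-0.05],"delta_rot":[-0.038,-0.03,-0.12],"grip":-1},
  {"slide":[-0.72,-0.08,0],"delta_rot":[-0.05,-0.04,-0.16],"grip":-1},
  {"slide":[-0.9,-0.1,0.03],"delta_rot":[-0.063,-0.05,-0.2],"grip":-1},
])

```text
time: 12.4
ee_pos: [0.5421, 0.0451, 0.2542]
ee_rot: [0.423, 0.882, -0.02, 0.206]
force: [0.5, 0.6, -5.4]
opening: 0.34
grip_force: 30.0
```

```bash
python3 -c "
from h import *
st();p,r=bedT(.035,.053,.13,1);go(p,r)"
```

```text
12.4 [0.5421 0.0451 0.2542] [[-0.557, 0.737, -0.382], [0.347, -0.211, -0.914]] F [ 0.48  0.64 -5.38] T [0.438 0.612 0.024] op 0.34 gf 30.0 j [ 0.58 -0.13 -0.83  1.95  0.24  1.    0.31]
 slide [-0.494, -0.521, 0.322] rot [-0.066, -0.051, -0.209]
```

Emit:
step_arm([
  {"slide":[-0.1,-0.1,0.03],"delta_rot":[-0.013,-0.01,-0.042],"grip":-1},
  {"slide":[-0.22,-0.23,0.1],"delta_rot":[-0.026,-0.02,-0.084],"grip":-1},
  {"slide":[-0.34,-0.36,0.18],"delta_rot":[-0.04,-0.03,-0.126],"grip":-1},
  {"slide":[-0.45,-0.47,0.26],"delta_rot":[-0.053,-0.04,-0.168],"grip":-1},
  {"slide":[-0.494,-0.521,0.322],"delta_rot":[-0.066,-0.051,-0.209],"grip":-1},
])

```text
time: 12.9
ee_pos: [0.54, -0.1017, 0.2209]
ee_rot: [0.143, 0.947, -0.026, 0.285]
force: [-0.1, 0.1, -5.0]
opening: 0.346
grip_force: 30.0
```

```bash
python3 -c "
from h import *
st();p,r=bedT(0.002,.053,.08,1);go(p,r)"
```

```text
12.9 [ 0.54   -0.1017  0.2209] [[-0.796, 0.257, -0.548], [0.533, -0.131, -0.836]] F [-0.07  0.06 -5.03] T [0.398 0.948 0.048] op 0.346 gf 30.0 j [ 0.48 -0.25 -0.35  2.2  -0.03  0.6   1.41]
 slide [0.151, -0.039, 0.272] rot [-0.009, -0.009, -0.032]
```

Emit:
step_arm([
  {"slide":[0.04,-0.01,0.08],"delta_rot":[-0.004,-0.004,-0.016],"grip":-1},
  {"slide":[0.08,-0.02,0.16],"delta_rot":[-0.009,-0.009,-0.032],"grip":-1},
  {"slide":[0.12,-0.039,0.22],"delta_rot":[-0.009,-0.009,-0.032],"grip":-1},
  {"slide":[0.151,-0.039,0.27],"delta_rot":[-0.009,-0.009,-0.032],"grip":-1},
  {"slide":[0.151,-0.039,0.272],"delta_rot":[-0.009,-0.009,-0.032],"grip":-1},
])

```text
time: 13.4
ee_pos: [0.5423, -0.1057, 0.1566]
ee_rot: [0.092, 0.95, -0.028, 0.297]
force: [-0.4, 0.2, -5.1]
opening: 0.343
grip_force: 30.0
```

```bash
python3 -c "
from h import *
st();p,r=bedT(0,.053,.042,1);go(p,r)
cv2.imwrite('pics/w7.png',arm.grab_frame('wrist')[:,:,::-1])"
```

```text
13.4 [ 0.5423 -0.1057  0.1566] [[-0.807, 0.159, -0.569], [0.558, -0.108, -0.823]] F [-0.39  0.21 -5.12] T [0.283 1.134 0.006] op 0.343 gf 30.0 j [ 0.46 -0.17 -0.31  2.29 -0.04  0.41  1.54]
 slide [-0.001, -0.014, 0.184] rot [0.0, -0.002, -0.001]
```

View pics/w7.png

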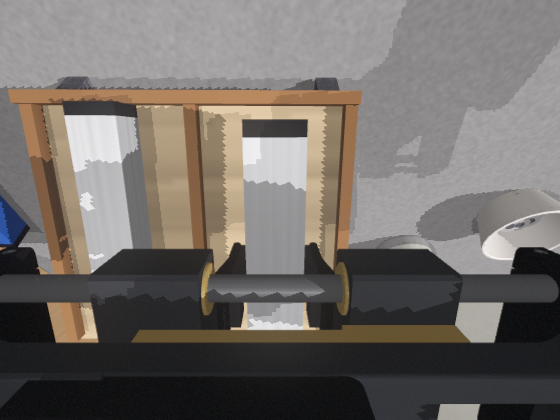

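The second handle (cap at (275,128)) is centred in its lane and hasn't slipped, and the first is still in place at left. Next, the descent.

Emit:
step_arm([
  {"slide":[0,-0.01,0.06],"delta_rot":[0,-0.002,0],"grip":-1},
  {"slide":[0,-0.014,0.12],"delta_rot":[0,-0.002,0],"grip":-1},
  {"slide":[0,-0.014,0.16],"delta_rot":[0,-0.002,0],"grip":-1},
  {"slide":[0,-0.014,0.18],"delta_rot":[0,-0.002,0],"grip":-1},
  {"slide":[0,-0.014,0.18],"delta_rot":[0,-0.002,0],"grip":-1},
])

```text
time: 13.95
ee_pos: [0.5641, -0.1131, 0.13]
ee_rot: [0.092, 0.948, -0.028, 0.302]
force: [-0.8, -0.2, -4.8]
opening: 0.34
grip_force: 30.0
```

```bash
python3 -c "
from h import *
st();p,r=bedT(-.005,.053,.034,1);go(p,r)"
```

```text
13.95 [ 0.5641 -0.1131  0.13  ] [[-0.8, 0.158, -0.578], [0.568, -0.11, -0.816]] F [-0.77 -0.2  -4.79] T [0.348 1.081 0.037] op 0.34 gf 30.0 j [ 0.48 -0.07 -0.33  2.28  0.03  0.32  1.49]
 slide [0.043, 0.002, 0.049] rot [0.0, 0.002, -0.001]
```

Emit:
step_arm([
  {"slide":[0.01,0,0.015],"delta_rot":[0,0,0],"grip":-1},
  {"slide":[0.02,0,0.03],"delta_rot":[0,0,0],"grip":-1},
  {"slide":[0.02,0,0.036],"delta_rot":[0,0,0],"grip":-1},
  {"slide":[0.02,0,0.036],"delta_rot":[0,0,0],"grip":-1},
  {"slide":[0.02,0,0.036],"delta_rot":[0,0,0],"grip":-1},
])

```text
time: 14.45
ee_pos: [0.5648, -0.1134, 0.122]
ee_rot: [0.093, 0.948, -0.028, 0.302]
force: [-0.1, 0.5, -4.9]
opening: 0.341
grip_force: 30.0
```

```bash
python3 -c "
from h import *
st();p,r=bedT(-.005,.053,.034,1);go(p,r)"
```

```text
14.45 [ 0.5648 -0.1134  0.122 ] [[-0.8, 0.158, -0.579], [0.568, -0.11, -0.816]] F [-0.14  0.48 -4.91] T [0.341 1.042 0.016] op 0.341 gf 30.0 j [ 0.48 -0.05 -0.34  2.28  0.05  0.29  1.47]
 slide [0.023, 0.003, 0.014] rot [0.0, 0.002, -0.001]
```

Emit:
step_arm([
  {"slide":[0,0,0.008],"delta_rot":[0,0,0],"grip":-1},
  {"slide":[0,0,0.014],"delta_rot":[0,0,0],"grip":-1},
  {"slide":[0,0,0.018],"delta_rot":[0,0,0],"grip":-1},
  {"slide":[0,0,0.018],"delta_rot":[0,0,0],"grip":-1},
  {"slide":[0,0,0.018],"delta_rot":[0,0,0],"grip":-1},
])

```text
time: 14.95
ee_pos: [0.5674, -0.1139, 0.1201]
ee_rot: [0.092, 0.948, -0.029, 0.303]
force: [-7.4, 0.4, 5.4]
opening: 0.341
grip_force: 30.0
```

```bash
python3 -c "
from h import *
st();p,r=bedT(-.005,.053,.034,1);go(p,r)"
```

```text
14.95 [ 0.5674 -0.1139  0.1201] [[-0.799, 0.158, -0.58], [0.569, -0.111, -0.815]] F [-7.43  0.39  5.42] T [ 0.261  1.415 -0.017] op 0.341 gf 30.0 j [ 0.48 -0.04 -0.34  2.28  0.06  0.29  1.46]
 slide [0.028, 0.003, -0.001] rot [-0.0, 0.002, -0.001]
```

Contact felt. Nudge down-slope, release, back off.

Emit:
step_arm([
  {"slide":[0.015,0,-0.003],"delta_rot":[0,0,0],"grip":-1},
  {"slide":[0.025,0,-0.003],"delta_rot":[0,0,0],"grip":-1},
  {"slide":[0.025,0,-0.003],"delta_rot":[0,0,0],"grip":0.1},
  {"slide":[0.025,0,-0.003],"delta_rot":[0,0,0],"grip":0.1},
  {"slide":[0.025,0,-0.003],"delta_rot":[0,0,0],"grip":0.1},
])

```text
time: 15.45
ee_pos: [0.5632, -0.113, 0.1172]
ee_rot: [0.093, 0.948, -0.028, 0.303]
force: [0.5, 0.1, 0.2]
opening: 0.51
grip_force: 0.0
```

Emit:
step_arm([
  {"slide":[0,0,0],"delta_rot":[0,0,0],"grip":0.1},
  {"slide":[0,0,-0.1],"delta_rot":[0,0,0],"grip":0.1},
  {"slide":[0,0,-0.25],"delta_rot":[0,0,0],"grip":0.1},
  {"slide":[0,0,-0.35],"delta_rot":[0,0,0],"grip":0.1},
  {"slide":[0,0,-0.35],"delta_rot":[0,0,0],"grip":0.1},
])

```text
time: 15.95
ee_pos: [0.5236, -0.1056, 0.1768]
ee_rot: [0.093, 0.947, -0.029, 0.305]
force: [0.1, -0.4, 0.1]
opening: 0.552
grip_force: 0.0
```

```bash
python3 -c "
from h import *
st();cv2.imwrite('pics/w8.png',np.vstack([arm.grab_frame('wrist')[60:340],arm.grab_frame('top')[100:380]])[:,:,::-1])"
```

```text
15.95 [ 0.5236 -0.1056  0.1768] [[-0.797, 0.158, -0.583], [0.572, -0.112, -0.812]] F [ 0.15 -0.39  0.08] T [0.194 0.533 0.027] op 0.552 gf 0.0 j [ 0.45 -0.25 -0.29  2.32 -0.1   0.45  1.6 ]
```

View pics/w8.png

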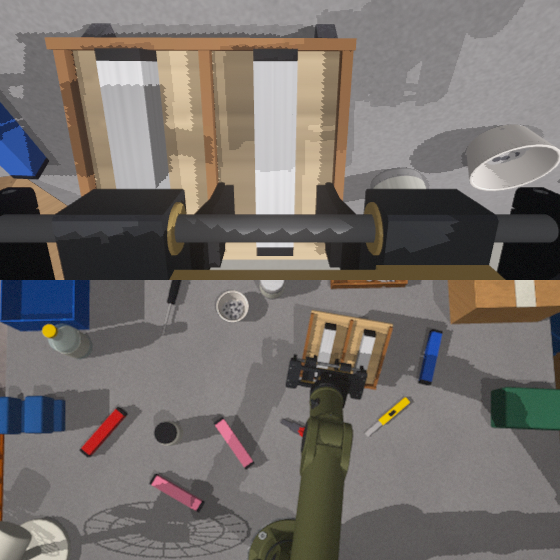

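Both handles lie straight in their lanes with their low ends at the ledge, at (127,60) and (275,58) in the wrist half. The bystanders in view are undisturbed and the gripper is clear. Handing in.

```bash
python3 -c "
from h import *
print(arm.close_job());st()"
```

```text
the job is handed in; nothing more can be done
None
the job is handed in; nothing more can be done
```

Both handles are on the rack, one in each lane, straight down the slope with the end that felt heavy at the foot ledge; I handed the job in at about 16 s, and no verdict came back.

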